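# Hook the second clamping spring over its post with the spring puller

### The arm

A 6-joint arm with a two-finger parallel gripper is mounted at the origin on a cart in front of the work surface, level with it; the furniture and walls round the work are solid. World frame = base frame: x ahead of the robot, y to its left, z up, the work surface at z = 0. Lengths are in mm, angles in degrees, forces in N, time in s.
With the tool pointing down it reaches from about 350 to 875 mm from the base axis. Payload 4.2 kg.
Tool frame: the origin (TCP) lies at the centre of the arm's flange, where the gripper is bolted on; the fingertips stand 173 mm ahead of it and the grasp point (between the pads) lies 155 mm ahead of it; z points along the fingers, y is the line along which they close (so a half turn about z gives the same grasp; the last joint's range is limited). The gripper opens to 85 mm and grips with 20 to 120 N. Pads are 22 mm wide; open, the fingers measure 114 mm over their backs; the gripper's body (76 mm by 85 mm) begins 54 mm behind the grasp point. The pads swing forward as they close: fully open they stand 13 mm farther back than shut.
Start: joints at [-49.985, 22.042, 0.453, 0, -68.411, -14.817], TCP at [266.111, -565.495, 404.712] pointing down, gripper open.
Joint ranges: [-179.83, 179.83], [-69.29, 118.12], [-61.27, 80.66], [-181.25, 117.63], [-171.15, -9.14], [-177.46, 177.46]. Speed limits (degrees/s): [159.86, 159.86, 180, 180, 180, 180].

### API

Orientations are given as [roll, pitch, yaw] about the fixed x, y, z axes, in that order (R = Rz(yaw) Ry(pitch) Rx(roll)).
In Python, from cell import robot gives the robot as it stands.
- The arm moves only by the tool move_arm, never from a script. Its argument "steps" is one flat list of numbers, 5 for each row, row after row: the shift along the world's x, y, z in cm, then the turn about the world's z in degrees, then the finger opening in cm, from 0 to 8.54. A call has 1 to 20 rows; each row is the pose to reach, as a shift and turn from the pose commanded when the call began; what a row does not reach only later rows make up. A row lasts 1/10 s, in which the tool goes at most 50 mm and 8.59 degrees, less where a joint would pass 70% of its speed; a pose out of reach is approached as far as the arm can. A call with a gripper value outside its range is refused whole. The fingers move at their own pace and stop on an object; the grip force is fixed at half the most. Time passes only in rows, so rows that repeat a pose let the fingers close. It gives the time, the measured TCP pose, the force, the opening and the grip force at its end, in the units of the state.
- robot.get_state(): the state, without advancing time (a new reading comes with each control period).
- robot.get_image(name): name is "scene" or "top" or "wrist"; returns the picture (420x560x3 uint8, red, green, blue); there is no depth.
- robot.camera_info(name): a dict with "vertical_fov" (degrees; the focal length in pixels is half the picture's height over the tangent of half this angle, whatever the lens; pixels are square), "cx", "cy" (the principal point, pixels), "dist_coeffs" ([k1, k2, p1, p2, k3] as OpenCV has them; the pictures are not rectified), "xyz" and "attitude" of the camera in the world. Camera axes: x right, y down, z forward; pixel columns grow to the right and rows downward; lengths in mm; the calibration is good to about 2 mm. A picture is of the moment at which its call begins: read the wrist's pose just before it. camera_info takes no time and is no camera call; for the wrist camera it gives the pose at the moment of the call.
- robot.job_done(): hands the job in; it is judged then, once.
Trained networks look in the newest picture that a camera, given by its name, has taken for a name from the list of things; names that differ only in an ending like _2 or _b are one class to them, and where a whole thing is asked for, a point or a joint stands for the part that bears it (a point fixed in the world has none). Each returns a list of dicts, best first, with "score" (0 to 1); they miss things now and then, are a little off and sometimes report something else, mostly with a low value. They report only what shows in the picture. A call takes as long as a camera call. They do not tell look-alikes from the thing itself.
- robot.spot_in(camera, target): "position" ([x, y, z] in mm, in world coordinates, good to about 4 mm: the middle of the surface that is visible of it).
- robot.silhouettes(camera, target): "pixels" (420x560 bool, what is visible of it).
The state is a dict: "time": time; "qpos": joint angles; "joint_vel": joint speeds; "tau": joint torques, N m; "position": TCP position; "ee_rot": TCP orientation; "ft_force": force on the tool from outside, world axes, zero at the start; "ft_torque": the same for the moment, N m; "finger_gap": opening from 0.0 (shut) to 1.0 (fully open); "grasp_force": force on a finger pad.
Only numpy, scipy, OpenCV 4.12 (cv2) and the standard library are available. Lean on these libraries where they do the work, as an engineer would, in place of code of your own. Each camera call takes 0.05 s, during which the arm holds its last target. There are 200 camera calls.

### The job

One of the two springs on the plank-gluing board is still off its post. Take the blue-handled spring puller from its stand, put its pin in that spring's red ring, stretch the spring past its brass post and swing it in so that the hook catches the post, then let the spring back until it holds there by itself. Put the puller back upright in its stand.

Things in the scene. Friction and masses are not known exactly. Their poses are not given: they have to be found in the camera images.
- puller_grip (a point): Centre of the spring puller's blue T-bar handle: 64 mm long (x), 16 mm thick (y, grip across this), 28 mm high; z up. Loose, about 90 g, upright in its stand. Below on the same axis: a dark flange 34 mm across, underside 34 mm below this point, then a straight round pin 8 mm thick whose tip is 82 mm below this point. In the stand the flange rests on its top.
- spring_ring (a point): Centre of the flat red ring (24 mm inside, 5 mm wire) on the end of the unhooked spring, always 40 mm above the table. x outward along the spring, y to its left. The spring swings level about a dark anchor stud 148 mm behind, starts 12 to 18 deg to the -y side of its post line, stretches up to 90 mm (50 N/m, 3.3 N at 65) and springs back. The other spring, already hooked, is a twin.
- hook_mouth (a point): Middle of the mouth of that spring's open hook (4 mm wire), 64 mm behind the ring's centre, axes as the ring's. The mouth opens to +y between the hook's tip (18 mm ahead of this point) and the coils; its solid back is at y = -12 mm. The post passes in sideways with 11 mm to spare ahead and behind. The inside of the bend, where the post ends up, is 41 mm ahead of this point.
- post (a point): Brass post for that spring, fixed on the board, 10 mm thick, domed head 15 mm across, top 59 mm above the table. Point on its axis, 40 mm up. x level from the anchor stud (at x = -150 mm) through the post and outward, y left, z up. Hooked, the ring's centre rests at x = 28 mm; the slack ring reaches only -2 mm. Apart from studs and springs the board is at most 22 mm high.
- stand_hole (a point): Centre of the mouth of the round hole, 24 mm wide, in the top of the puller's wooden stand, a fixed block 56 x 56 x 56 mm; the hole goes down to the table. z up. With the puller seated, its bar's centre is 34 mm above this point.
Not all that is in view belongs to the job. Of the things that look like the part that bears puller_grip, the largest one is meant.

How it is judged (in metres and radians):
On the way:
1. the spring is stretched, its ring at least 45 mm past the post, with the puller's pin in the ring (x of spring_ring in the frame of post above 0.045 m and horizontal distance between puller_grip and spring_ring below 0.03 m and height (world z) of puller_grip below 0.128 m), for 0.1 s.
At the end, for the whole second after the job is handed in: The spring holds by its hook on its post: the ring's centre is 18 to 38 mm past the post along x of site post and within 12 mm of that axis sideways. The puller stands in its stand: bar centre within 14 mm of the hole's axis, 26 to 42 mm above its mouth, within about 10 degrees of upright (x of spring_ring in the frame of post between 0.018 and 0.038 m and y of spring_ring in the frame of post between -0.012 and 0.012 m and horizontal distance between puller_grip and stand_hole below 0.014 m and z of puller_grip in the frame of stand_hole between 0.026 and 0.042 m and angle between puller_grip's own z axis and vertical below 0.17 rad); the robot touches nothing.
It also fails if it takes over 51 s, if anything falls off the work surface, if the arm or the gripper's body presses on something with over 40 N, if the wrist force passes 120 N, or if a joint passes its speed limit or range.

## Working session

There is one attempt and no reset: what is moved stays moved. The work goes in short steps, Python scripts to look and compute and a tool call to move; the robot and the scene stay as the last step left them, time stands still between calls to the robot, and variables do not carry over. Pictures are saved under pics/ and viewed, at most 12 in all, crops included, and the job is handed in when it is done.

Besides the shell and the picture viewer there is one more tool, called after "Request:" as name(argument=value, ...), one argument or row to a line, values as JSON. move_arm: Moves the arm, as the interface text tells. Its arguments: {"type":"object","properties":{"steps":{"type":"array","items":{"type":"number"}}},"required":["steps"]}

```bash
mkdir -p pics; ls
python3 - <<'E'
from cell import robot
import cv2,numpy as np
s=robot.get_state();print(s['time'],s['position'],s['ee_rot'],s['finger_gap'])
ims=[]
for c in ['scene','top']:
    im=robot.get_image(c);cv2.imwrite(f'pics/{c}0.png',im[:,:,::-1])
    print(c,robot.camera_info(c))
    for t in ['puller_grip','spring_ring','hook_mouth','post','stand_hole']:
        print(t,[(round(d['score'],2),np.round(d['position'])) for d in robot.spot_in(c,t)])
E
```

```text
pics
0.0 [ 266.06213083 -565.30521645  403.57510164] [ 1.79868677e+02 -5.51985602e-03 -1.54809266e+02] 1.0068808425622706
scene {'vertical_fov': 43.036323953441084, 'cx': 280.19341607633123, 'cy': 208.1888166425091, 'dist_coeffs': array([0.0180784, 0.       , 0.       , 0.       , 0.       ]), 'xyz': array([-303.30313534,  818.82152395,  772.52197491]), 'attitude': array([-124.80621296,    0.14358062, -125.16943095])}
puller_grip [(0.73, array([438., 327.,  92.])), (0.56, array([ 403., -113.,   53.])), (0.48, array([622., 561.,  52.])), (0.29, array([415., 329.,  42.]))]
spring_ring [(0.5, array([513., -67.,  41.]))]
hook_mouth [(0.68, array([512., -66.,  39.]))]
post [(0.55, array([538., -14.,  45.]))]
stand_hole [(0.84, array([418., 328.,  37.]))]
top {'vertical_fov': 55.39151281428885, 'cx': 278.3972308616882, 'cy': 210.14986757392617, 'dist_coeffs': array([0.00946183, 0.        , 0.        , 0.        , 0.        ]), 'xyz': array([ 338.6400559 ,  210.89378369, 1225.13740846]), 'attitude': array([-171.16129284,    1.58590089,  -91.06527077])}
puller_grip [(0.53, array([ 407., -114.,   67.])), (0.5, array([438., 312., 101.])), (0.48, array([615., 557.,  65.]))]
spring_ring [(0.52, array([509., -72.,  42.]))]
hook_mouth []
post [(0.59, array([532., -44.,  42.])), (0.47, array([510., -72.,  42.]))]
stand_hole [(0.8, array([443., 308.,  55.]))]
```

View pics/scene0.png

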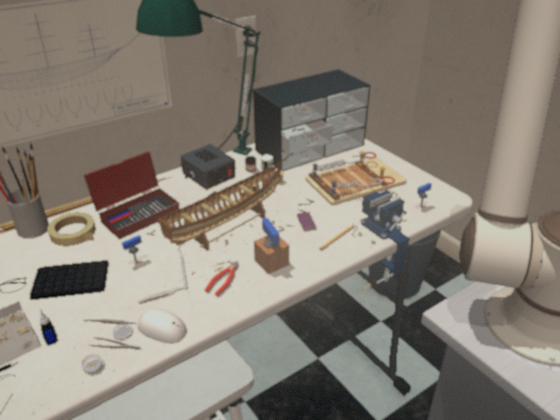

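View pics/top0.png

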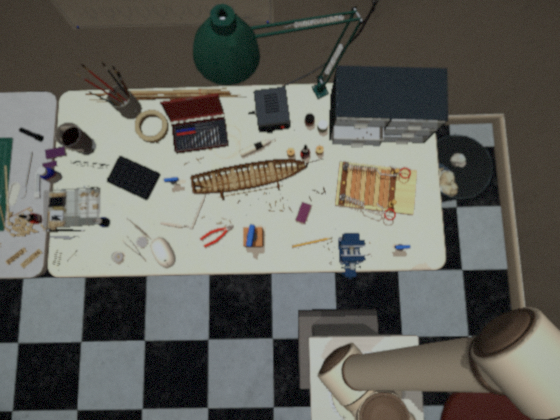

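The scene has three blue T-bars, given in top-image pixels: (254,237) in the wooden stand, (172,181) and (402,247). The one in the stand is the largest and fits the description. The board is at about (375,188) in the top image, with red rings at (405,174) and (391,215). I'll confirm both with one enlarged crop.

Run:
```python
import cv2,numpy as np
t=cv2.imread('pics/top0.png');s=cv2.imread('pics/scene0.png')
f=lambda im,x,y,w,h,k:cv2.resize(im[y:y+h,x:x+w],(w*k,h*k),interpolation=cv2.INTER_CUBIC)
a=f(t,330,155,100,75,4);b=f(s,305,145,100,75,4)
c=f(t,224,212,60,50,4);d=f(s,240,215,60,60,4)[:200];e=f(t,382,227,40,50,4);g=f(t,152,160,38,50,4)
r2=np.hstack([c,d,e,g]);r2=r2[:,:800];r2=cv2.copyMakeBorder(r2,0,0,0,800-r2.shape[1],0)
cv2.imwrite('pics/crop1.png',np.vstack([np.hstack([a,b]),r2]))
```

```text
(no output)
```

View pics/crop1.png

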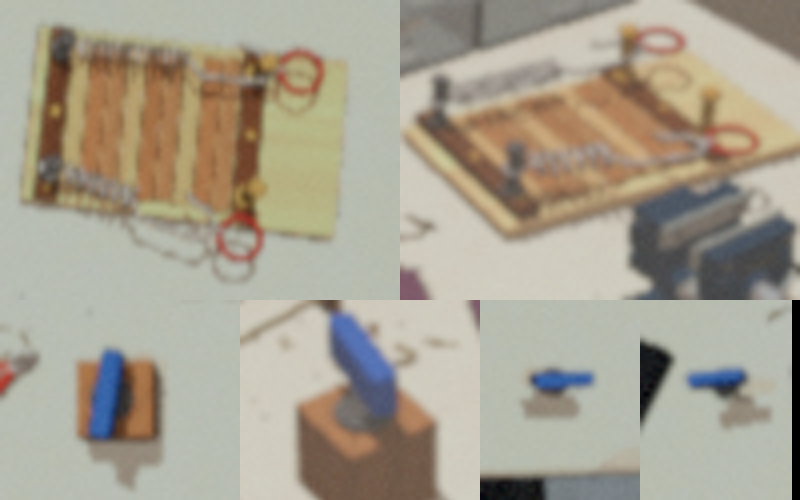

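The lower spring is the free one: its ring is at top px (390,214.5) and its post at (394.5,202). The puller in the stand is the large one.

```bash
cat > h.py <<'E'
from cell import robot
import cv2,numpy as np
from scipy.spatial.transform import Rotation as R
def ray(info,uv):
    f=210/np.tan(np.radians(info['vertical_fov'])/2)
    K=np.array([[f,0,info['cx']],[0,f,info['cy']],[0,0,1.]])
    p=cv2.undistortPoints(np.array([[uv]],float),K,info['dist_coeffs'])[0,0]
    d=R.from_euler('xyz',info['attitude'],degrees=True).as_matrix()@np.r_[p,1]
    return np.array(info['xyz']),d
def atz(info,uv,z):
    o,d=ray(info,uv); return o+d*(z-o[2])/d[2]
def tri(rs):
    A=np.zeros((3,3));b=np.zeros(3)
    for o,d in rs:
        d=d/np.linalg.norm(d);M=np.eye(3)-np.outer(d,d);A+=M;b+=M@o
    return np.linalg.solve(A,b)
def proj(info,X):
    f=210/np.tan(np.radians(info['vertical_fov'])/2)
    K=np.array([[f,0,info['cx']],[0,f,info['cy']],[0,0,1.]])
    M=R.from_euler('xyz',info['attitude'],degrees=True).as_matrix().T
    return cv2.projectPoints(np.atleast_2d(np.array(X,float)),cv2.Rodrigues(M)[0],-M@info['xyz'],K,info['dist_coeffs'])[0][:,0]
E
python3 - <<'E'
from h import *
t=robot.camera_info('top');s=robot.camera_info('scene')
for n,a,b,z in [('post',(394.5,201.75),(382.5,168.75),57),('ring',(389.75,214.5),(388,180),40),('anchor',(342.5,197.5),(333.75,182.5),50)]:
    print(n,atz(t,a,z).round(),atz(s,b,z).round(),tri([ray(t,a),ray(s,b)]).round())
for n,i in (('t',t),('s',s)):
    m=robot.silhouettes('top' if n=='t' else 'scene','puller_grip')
    for d in m:
        ys,xs=np.nonzero(d['pixels']);print(n,d['score'],xs.mean(),ys.mean(),len(xs),atz(i,(xs.mean(),ys.mean()),96).round(), cv2.minAreaRect(np.c_[xs,ys].astype(np.int32)))
w=robot.camera_info('wrist');st=robot.get_state();print(w,st['position'],st['ee_rot'])
print(R.from_euler('xyz',st['ee_rot'],degrees=True).inv().apply(w['xyz']-st['position']))
E
```

```text
post [ 538. -102.   57.] [532. -97.  57.] [ 539. -104.   51.]
ring [503. -90.  40.] [502. -90.  40.] [503. -91.  39.]
anchor [556.  49.  50.] [562.  44.  50.] [555.  50.  56.]
t 0.73 250.39512195121952 236.82926829268294 205 [440. 320.  96.] ((251.0, 236.0), (22.0, 12.0), 90.0)
t 0.53 401.475 247.0125 80 [ 403. -103.   96.] ((401.5, 247.5), (7.0, 15.0), 90.0)
t 0.51 171.91666666666666 180.23809523809524 84 [610. 547.  96.] ((171.0, 180.5), (7.0, 14.0), 90.0)
s 0.73 424.1654676258993 190.0431654676259 139 [359. -57.  96.] ((424.75006103515625, 189.75001525878906), (10.606600761413574, 16.970561981201172), 45.0)
s 0.68 270.1186868686869 233.06060606060606 396 [431. 329.  96.] ((270.3202819824219, 232.0283966064453), (31.03655242919922, 16.532033920288086), 81.02737426757812)
s 0.51 131.44483985765123 245.66548042704628 281 [559. 581.  96.] ((129.90924072265625, 246.20858764648438), (18.90514373779297, 26.072168350219727), 16.389541625976562)
{'vertical_fov': 59.57493716183694, 'cx': 282.19195359995643, 'cy': 210.58117996112293, 'dist_coeffs': array([-0.05689435,  0.        ,  0.        ,  0.        ,  0.        ]), 'xyz': array([ 195.56926459, -599.09499445,  372.84979698]), 'attitude': array([1.62348736e+02, 1.46153393e-02, 1.15150657e+02])} [ 266.092689   -565.4871593   404.73369113] [-1.79998902e+02  9.74134874e-04 -1.54801924e+02]
[78.12155169 -0.38387613 31.88257331]
```

Request:
move_arm(
  steps=[30.4,52.5,-2,-35,8.5,30.4,52.5,-2,-35,8.5,30.4,52.5,-2,-35,8.5,30.4,52.5,-2,-35,8.5,30.4,52.5,-2,-35,8.5,30.4,52.5,-2,-35,8.5,30.4,52.5,-2,-35,8.5,30.4,52.5,-2,-35,8.5,30.4,52.5,-2,-35,8.5,30.4,52.5,-2,-35,8.5,30.4,52.5,-2,-35,8.5,30.4,52.5,-2,-35,8.5,30.4,52.5,-2,-35,8.5,30.4,52.5,-2,-35,8.5,30.4,52.5,-2,-35,8.5,30.4,52.5,-2,-35,8.5],
)

```text
time: 2.3
position: [569.6, -41.3, 384.8]
ee_rot: [-180.0, -0.0, 170.1]
ft_force: [1.0, -0.3, -0.2]
finger_gap: 0.998
grasp_force: 0.0
```

Run:
```python
from h import *
import pickle
w=robot.camera_info('wrist');im=robot.get_image('wrist')
pickle.dump(w,open('w1.pkl','wb'));cv2.imwrite('pics/w1.png',im[:,:,::-1])
print(robot.get_state()['time'],robot.get_state()['position'],w['xyz'],proj(w,[(555,50,56),(538,-102,57),(503,-90,40)]).round())
cv2.imwrite('pics/w1b.png',cv2.resize(im[:,:,::-1],(784,588)))
for t in ['spring_ring','hook_mouth','post']:
    print(t,[(round(d['score'],2),np.round(d['position'])) for d in robot.spot_in('wrist',t)])
```

```text
2.35 [569.55068062 -41.52346768 384.90769742] [492.81633438 -28.51035214 352.93966926] [[390. 156.]
 [203. 168.]
 [212. 120.]]
spring_ring [(0.84, array([514., -66.,  46.]))]
hook_mouth [(0.75, array([512., -69.,  41.]))]
post [(0.8, array([534., -36.,  41.]))]
```

View pics/w1b.png

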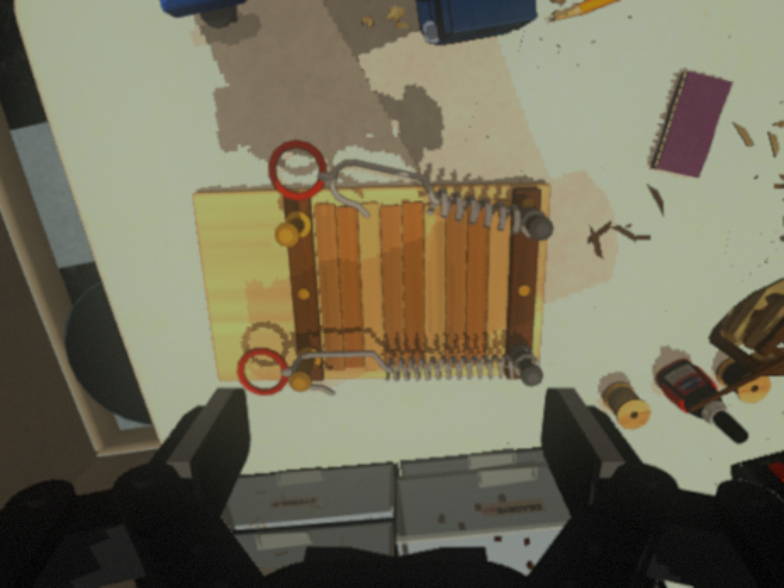

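The wrist view shows the free spring's ring at (297,170), its post head at (288,234) and its anchor stud top at (541,225). The hooked twin's ring is at (262,370), its post at (299,381) and its anchor at (530,373). These pixels are in the 1.4x image.

Run:
```python
from h import *
import pickle
w=pickle.load(open('w1.pkl','rb'));im=cv2.imread('pics/w1.png');hsv=cv2.cvtColor(im,cv2.COLOR_BGR2HSV)
red=(((hsv[...,0]<6)|(hsv[...,0]>172))&(hsv[...,1]>150)&(hsv[...,2]>80)).astype(np.uint8)
n,l,st,ce=cv2.connectedComponentsWithStats(red)
for i in range(1,n):
    if st[i,4]>80:
        ys,xs=np.nonzero(l==i);e=cv2.fitEllipse(cv2.convexHull(np.c_[xs,ys].astype(np.int32)));print('red',st[i],e, atz(w,e[0],40).round(1))
k=1/1.4
ring=atz(w,np.array((297,170))*k,40);print('ring',ring)
for n,P,A in (('free',(288,234),(541,225)),('twin',(299,381),(530,373))):
  for zp in (54,57):
    for za in (50,55,60,65):
      p=atz(w,np.array(P)*k,zp);a=atz(w,np.array(A)*k,za);print(n,zp,za,p.round(1),a.round(1),np.linalg.norm((p-a)[:2]).round(1),np.linalg.norm((ring-a)[:2]).round(1),'dir',np.degrees(np.arctan2(*(p-a)[1::-1])).round(1))
```

```text
red [193 101  39  21 176] ((211.8912353515625, 117.09162902832031), (32.3369140625, 37.56089401245117), 97.89216613769531) [500.3 -89.4  40. ]
red [196 128  35  15 165] ((212.85198974609375, 128.96522521972656), (26.011938095092773, 33.72068786621094), 90.53335571289062) [510.  -90.8  40. ]
red [171 253  34  29 172] ((187.1917724609375, 265.7402648925781), (30.3852481842041, 35.07621765136719), 111.54085540771484) [ 629.3 -143.7   40. ]
ring [503.83490368 -90.0072525   40.        ]
free 54 50 [ 538.5 -100.8   54. ] [559.6  48.   50. ] 150.3 148.9 dir -98.1
free 54 55 [ 538.5 -100.8   54. ] [558.5  46.7  55. ] 148.9 147.3 dir -97.7
free 54 60 [ 538.5 -100.8   54. ] [557.4  45.5  60. ] 147.5 145.7 dir -97.4
free 54 65 [ 538.5 -100.8   54. ] [556.3  44.2  65. ] 146.2 144.1 dir -97.0
free 57 50 [ 538.  -100.1   57. ] [559.6  48.   50. ] 149.7 148.9 dir -98.3
free 57 55 [ 538.  -100.1   57. ] [558.5  46.7  55. ] 148.3 147.3 dir -97.9
free 57 60 [ 538.  -100.1   57. ] [557.4  45.5  60. ] 146.9 145.7 dir -97.6
free 57 65 [ 538.  -100.1   57. ] [556.3  44.2  65. ] 145.5 144.1 dir -97.2
twin 54 50 [ 633.5 -116.4   54. ] [655.8  32.4  50. ] 150.5 195.1 dir -98.5
twin 54 55 [ 633.5 -116.4   54. ] [653.1  31.4  55. ] 149.1 192.4 dir -97.5
twin 54 60 [ 633.5 -116.4   54. ] [650.4  30.4  60. ] 147.8 189.7 dir -96.6
twin 54 65 [ 633.5 -116.4   54. ] [647.7  29.4  65. ] 146.5 187.0 dir -95.6
twin 57 50 [ 632.1 -115.5   57. ] [655.8  32.4  50. ] 149.9 195.1 dir -99.1
twin 57 55 [ 632.1 -115.5   57. ] [653.1  31.4  55. ] 148.5 192.4 dir -98.1
twin 57 60 [ 632.1 -115.5   57. ] [650.4  30.4  60. ] 147.1 189.7 dir -97.1
twin 57 65 [ 632.1 -115.5   57. ] [647.7  29.4  65. ] 145.8 187.0 dir -96.1
```

Request:
move_arm(
  steps=[-5,35,0,0,8.5,-5,35,0,0,8.5,-5,35,0,0,8.5,-5,35,0,0,8.5,-5,35,0,0,8.5,-5,35,0,0,8.5,-5,35,0,0,8.5,-5,35,0,0,8.5,-5,35,0,0,8.5,-5,35,0,0,8.5],
)

```text
time: 3.5
position: [520.2, 308.6, 384.7]
ee_rot: [-180.0, -0.0, 170.1]
ft_force: [0.1, -0.3, 0.2]
finger_gap: 0.995
grasp_force: 0.0
```

Run:
```python
from h import *
import pickle
s=robot.get_state();w=robot.camera_info('wrist');im=robot.get_image('wrist')
pickle.dump(w,open('w2.pkl','wb'));cv2.imwrite('pics/w2.png',im[:,:,::-1])
print(s['time'],s['position'],s['ee_rot'],w['xyz'])
cv2.imwrite('pics/w2b.png',cv2.resize(im[:,:,::-1],(784,588)))
for t in ['puller_grip','stand_hole']:
    print(t,[(round(d['score'],2),np.round(d['position'])) for d in robot.spot_in('wrist',t)])
for d in robot.silhouettes('wrist','puller_grip'):
    ys,xs=np.nonzero(d['pixels']);r=cv2.minAreaRect(np.c_[xs,ys].astype(np.int32));print(d['score'],len(xs),r,atz(w,r[0],104).round(1))
    b=np.array([atz(w,p,104)[:2] for p in cv2.boxPoints(r)]);print(b.round(1))
```

```text
3.5 [520.21885241 308.55159257 384.69037769] [-1.79974796e+02 -1.37996474e-02  1.70145704e+02] [443.42253911 321.31215907 352.82500801]
puller_grip [(0.96, array([445., 320., 101.])), (0.92, array([620., 554.,  37.]))]
stand_hole [(0.98, array([444., 311.,  50.]))]
0.68 507 ((546.0, 247.5), (35.0, 26.0), 90.0) [584.8 499.9 104. ]
[[568.4 488.9]
 [572.1 509.4]
 [601.9 511.4]
 [597.9 490.3]]
0.61 2906 ((281.0, 95.5), (99.0, 42.0), 90.0) [443.8 320.2 104. ]
[[411.9 312.4]
 [416.4 338.5]
 [477.9 328.6]
 [473.  300.7]]
```

View pics/w2b.png

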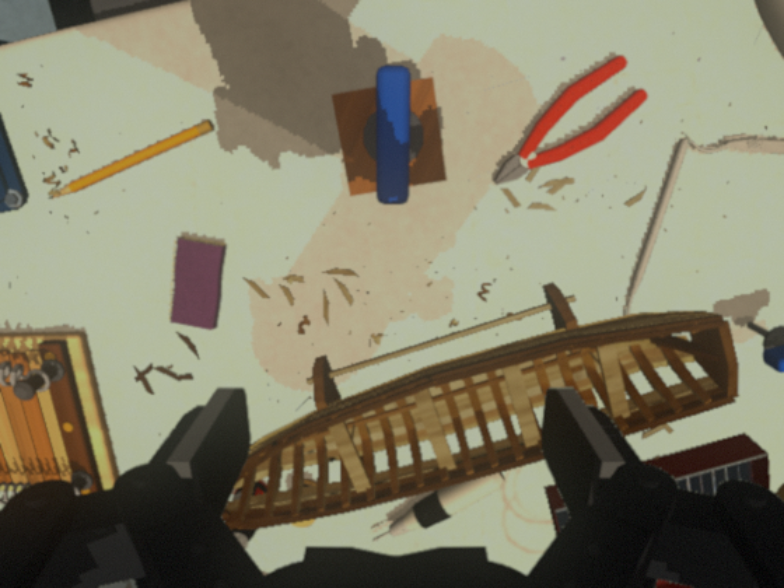

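The bar is parallel to the tool x axis, centred at (393,134) in the 1.4x image. That puts it at world (444,320), with its centre at z≈90.

Request:
move_arm(
  steps=[-7.6,1.1,-3,0,8.5,-7.6,1.1,-5,0,8.5,-7.6,1.1,-9,0,8.5,-7.6,1.1,-12,0,8.5,-7.6,1.1,-13.7,0,8.5,-7.6,1.1,-13.7,0,8.5,-7.6,1.1,-13.7,0,8.5,-7.6,1.1,-13.7,0,0,-7.6,1.1,-13.7,0,0,-7.6,1.1,-13.7,0,0,-7.6,1.1,-13.7,0,0,-7.6,1.1,-13.7,0,0,-7.6,1.1,-13.7,0,0,-7.6,1.1,-13.7,0,0,-7.6,1.1,-13.7,0,0],
)

```text
time: 5.2
position: [444.2, 320.7, 248.1]
ee_rot: [180.0, 0.0, 170.2]
ft_force: [-0.6, 0.2, 3.9]
finger_gap: 0.177
grasp_force: 60.2
```

Run:
```python
from h import *
import pickle
w=pickle.load(open('w2.pkl','rb'));t=robot.camera_info('top')
c=np.array([(332,97),(432,78),(446,179),(350,195)])/1.4
P=np.array([atz(w,p,56)[:2] for p in c]);print(P.round(1),P.mean(0),np.linalg.norm(np.roll(P,1,0)-P,axis=1))
print('flange',atz(w,np.array((393,134))/1.4,60).round(1))
```

```text
[[419.1 290.4]
 [418.9 345.6]
 [473.4 345.2]
 [472.9 289.7]] [446.04695019 317.70721011] [53.82293123 55.15706497 54.54438525 55.45729634]
flange [444.  319.8  60. ]
```

Request:
move_arm(
  steps=[0,0,4,0,0,0,0,8,0,0,0,0,12,0,0,6,-41,13,0,0,6,-41,13,0,0,6,-41,13,0,0,6,-41,13,0,0,6,-41,13,0,0,6,-41,13,0,0,6,-41,13,0,0,6,-41,13,0,0,6,-41,13,0,0,6,-41,7.5,0,0,6,-41,7.5,0,0,6,-41,7.5,0,0,6,-41,7.5,0,0],
)

```text
time: 6.8
position: [504.9, -88.9, 324.1]
ee_rot: [-180.0, 0.1, 170.3]
ft_force: [0.4, -0.2, -0.8]
finger_gap: 0.182
grasp_force: 59.5
```

Run:
```python
from h import *
import pickle
s=robot.get_state();w=robot.camera_info('wrist');im=robot.get_image('wrist')
pickle.dump(w,open('w3.pkl','wb'));cv2.imwrite('pics/w3.png',im[:,:,::-1])
print(s['time'],s['position'],w['xyz'],w['attitude'])
x,y,z=s['position'];print('grip,flange,tip proj*1.4',(1.4*proj(w,[(x,y,z-158),(x,y,z-192),(x,y,z-240),(504,-90,40),(538,-100.5,57)])).round())
cv2.imwrite('pics/w3b.png',cv2.resize(im[:,:,::-1],(784,588)))
```

```text
6.8 [504.8572831  -88.86190849 324.05187787] [428.11046363 -76.28939689 291.9928269 ] [1.62217129e+02 3.26185365e-02 8.02527549e+01]
grip,flange,tip proj*1.4 [[397. 422.]
 [397. 368.]
 [397. 319.]
 [394. 288.]
 [385. 365.]]
```

View pics/w3b.png

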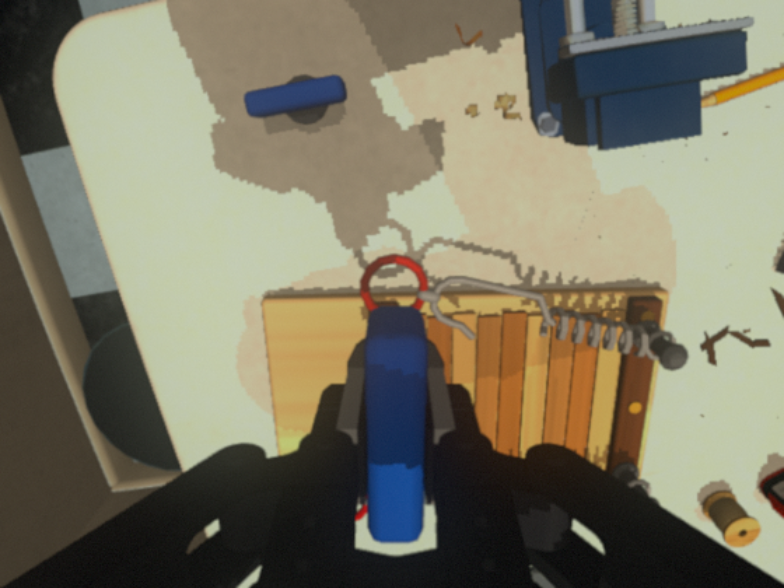

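Request:
move_arm(
  steps=[0,0,-2,0,0,0,0,-3.5,0,0,0,0,-4.6,0,0,0,0,-5.4,0,0,0,0,-5.4,0,0,0,0,-5.4,0,0,0,0,-5.4,0,0],
)

```text
time: 7.55
position: [504.4, -89.5, 269.5]
ee_rot: [180.0, 0.1, 170.2]
ft_force: [-0.7, 0.2, -1.1]
finger_gap: 0.177
grasp_force: 59.6
```

Run:
```python
from h import *
s=robot.get_state();w=robot.camera_info('wrist');im=robot.get_image('wrist');cv2.imwrite('pics/w4.png',im[:,:,::-1])
im=im[:,:,::-1];t=robot.get_image('top')[:,:,::-1]
print(s['time'],s['position'],s['ft_force'],proj(w,[(504,-90,40)]))
a=cv2.resize(im[120:300,170:410],(480,360),interpolation=2)
b=cv2.resize(t[165:245,350:430],(320,320),interpolation=2);b=cv2.copyMakeBorder(b,0,40,0,0,0)
cv2.imwrite('pics/w4b.png',np.hstack([a,b]))
```

```text
7.55 [504.44865441 -89.46262381 269.47452811] [-0.73461342  0.19505392 -1.1196141 ] [[282.17274055 233.9892811 ]]
```

View pics/w4b.png

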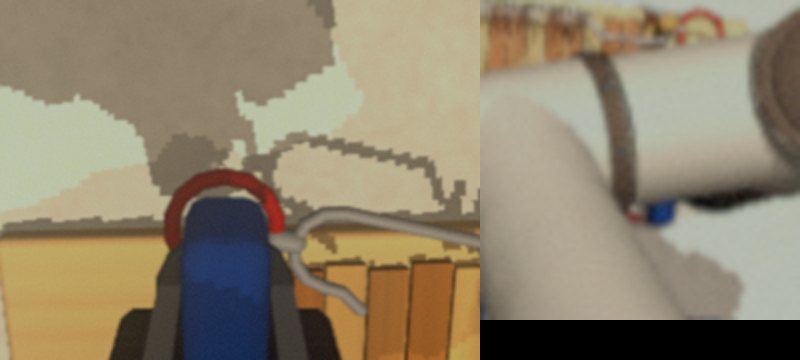

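The ring in the left crop sits centred around the puller, and the force is small. I'll pull along the spring now.

Request:
move_arm(
  steps=[-0.4,-1,0,0,0,-0.8,-2,0,0,0,-1.2,-3,0,0,0,-1.6,-4,0,0,0,-2,-5,0,0,0,-2.4,-6,0,0,0,-2.7,-6.9,0,0,0,-2.7,-6.9,0,0,0,-2.7,-6.9,0,0,0],
)

```text
time: 8.55
position: [477.2, -158.6, 268.8]
ee_rot: [180.0, 0.0, 170.2]
ft_force: [1.9, 3.3, 0.3]
finger_gap: 0.173
grasp_force: 59.6
```

Run:
```python
from h import *
s=robot.get_state();w=robot.camera_info('wrist');im=robot.get_image('wrist')[:,:,::-1];cv2.imwrite('pics/w5.png',im)
x,y,z=s['position'];print(s['time'],s['position'],s['ft_force'])
k=784/300
im=im.copy()
print('post,anchor,ringpred',(proj(w,[(538,-100.5,40),(538,-100.5,57),(480,-151,40),(x,y,111)])-[170,80])*2.6)
print([(d['score'],d['position'].round()) for t in ('spring_ring','hook_mouth') for d in robot.spot_in('wrist',t)])
cv2.imwrite('pics/w5b.png',cv2.resize(im[80:300,170:470],(780,572),interpolation=2))
```

```text
8.55 [ 477.20754036 -158.64308451  268.75606693] [1.87279746 3.29843315 0.26573272]
post,anchor,ringpred [[576.99666218 597.87047018]
 [598.23673089 640.29279536]
 [330.61761656 410.25309859]
 [295.77126111 577.27725254]]Traceback (most recent call last):
  File "<stdin>", line 7, in <module>
AttributeError: 'list' object has no attribute 'round'. Did you mean: 'count'?
```

Run:
```python
from h import *
im=cv2.imread('pics/w5.png')
print([(round(d['score'],2),np.round(d['position'])) for t in ('spring_ring','hook_mouth') for d in robot.spot_in('wrist',t)])
cv2.imwrite('pics/w5b.png',cv2.resize(im[80:370,170:530],(720,580),interpolation=2))
```

```text
[(0.82, array([501., -84.,  45.])), (0.83, array([502., -88.,  41.]))]
```

View pics/w5b.png

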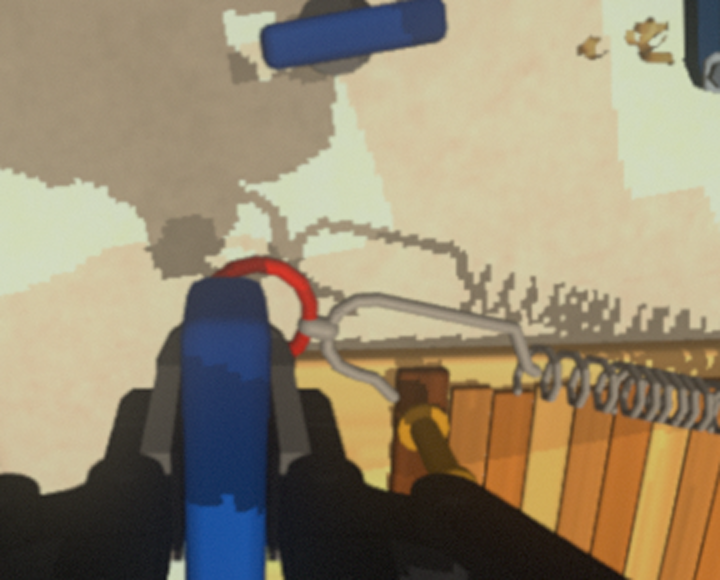

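The picture shows the pin holding the ring, the hook tip at crop (395,397), the first coil at (530,375) and the post head at (422,428). I'll compare these in polar coordinates about the anchor.

Run:
```python
from h import *
w=robot.camera_info('wrist');A=np.array([559,48])
for n,uv,z in [('tip',(395,397),40),('hookback_end',(520,325),40),('crimp/ring inner end',(305,327),40),('ringtop',(262,265),40),('coil',(535,370),40),('posthead',(423,427),56)]:
    p=atz(w,np.array(uv)/2+[170,80],z)[:2];d=p-A;print(n,p.round(1),'r',np.hypot(*d).round(1),'ang',np.degrees(np.arctan2(d[1],d[0])).round(2))
```

```text
tip [ 513.3 -113. ] r 167.3 ang -105.84
hookback_end [496.4 -74.4] r 137.5 ang -117.11
crimp/ring inner end [ 486.1 -136.6] r 198.5 ang -111.56
ringtop [ 465.3 -146. ] r 215.4 ang -115.79
coil [511.8 -70.5] r 127.5 ang -111.71
posthead [ 515.  -108.7] r 162.8 ang -105.69
```

Run:
```python
from h import *
w=robot.camera_info('wrist')
print((proj(w,[(538,-100.5,z) for z in (22,40,57)])-[170,80])*2, atz(w,np.array((423,427))/2+[170,80],22).round(1), atz(w,np.array((423,427))/2+[170,80],24).round(1))
w1=__import__('pickle').load(open('w1.pkl','rb'));print(proj(w1,[(538,-100.5,z) for z in (22,40,57)])*1.4)
```

```text
[[427.26109563 430.27708929]
 [442.1978411  460.29901231]
 [458.40898691 492.95326161]] [ 536.5 -101.8   22. ] [ 535.2 -102.2   24. ]
[[298.16443575 223.81001337]
 [292.88756662 228.81134805]
 [287.35206169 234.0618513 ]]
```

Request:
move_arm(
  steps=[0.95,-0.35,0,0,0,2.05,-0.7,0,0,0,3.2,-1,0,0,0,4.15,-1.2,0,0,0,5.2,-1.35,0,0,0,5.2,-1.35,0,0,0,5.2,-1.35,0,0,0,5.2,-1.35,0,0,0],
)

```text
time: 9.55
position: [528.6, -171.9, 268.5]
ee_rot: [180.0, -0.1, 170.2]
ft_force: [-0.0, 3.9, -0.2]
finger_gap: 0.176
grasp_force: 59.6
```

Run:
```python
from h import *
s=robot.get_state();im=robot.get_image('wrist')[:,:,::-1];cv2.imwrite('pics/w6.png',im)
w=robot.camera_info('wrist');print(s['time'],s['position'],s['ft_force'])
print((proj(w,[(537.5,-101,z) for z in (22,40,57)])-[170,80])*2)
cv2.imwrite('pics/w6b.png',cv2.resize(im[80:370,170:530],(720,580),interpolation=2))
```

```text
9.55 [ 528.64195379 -171.9408531   268.52857359] [-0.02683276  3.90884399 -0.23760317]
[[455.80908181 280.24923921]
 [474.4036059  300.68547072]
 [494.88496837 323.24196075]]
```

View pics/w6b.png

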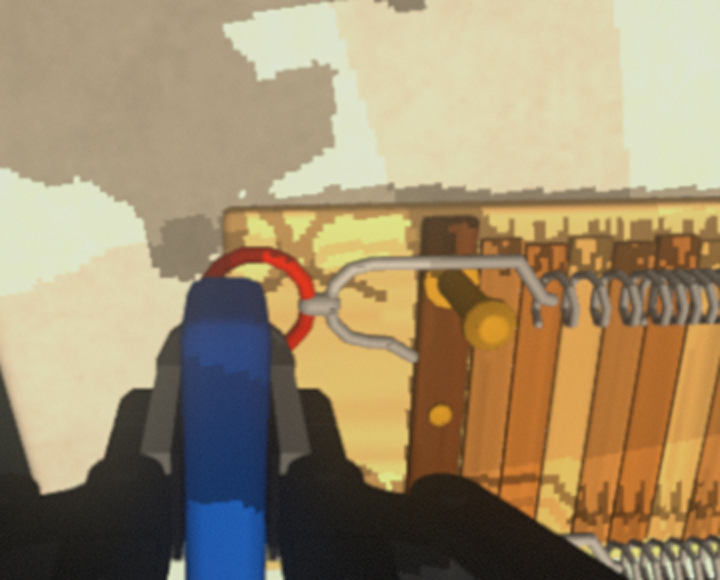

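The post stands inside the hook mouth: at z=40 it is at crop (472,300), between the back wire at y≈263 and the tip at (412,355). I'll let the spring back now.

Request:
move_arm(
  steps=[0.1,0.7,0,0,0,0.15,1.4,0,0,0,0.2,2.1,0,0,0,0.3,2.8,0,0,0,0.35,3.5,0,0,0,0.45,4.3,0,0,0,0.45,4.3,0,0,0,0.45,4.3,0,0,0],
)

```text
time: 10.4
position: [533.6, -128.9, 268.7]
ee_rot: [-180.0, -0.0, 170.2]
ft_force: [0.3, 0.8, -2.2]
finger_gap: 0.176
grasp_force: 59.6
```

Run:
```python
from h import *
s=robot.get_state();im=robot.get_image('wrist')[:,:,::-1];cv2.imwrite('pics/w7.png',im)
w=robot.camera_info('wrist');print(s['time'],s['position'],s['ft_force'])
print((proj(w,[(537.5,-101,z) for z in (22,40,57)])-[170,80])*2)
cv2.imwrite('pics/w7b.png',cv2.resize(im[80:370,170:530],(720,580),interpolation=2))
```

```text
10.4 [ 533.57291387 -128.92224067  268.69086825] [ 0.3398326   0.76383987 -2.22054636]
[[318.04229183 287.51713857]
 [325.58268024 308.61501881]
 [333.90515172 331.93052007]]
```

View pics/w7b.png

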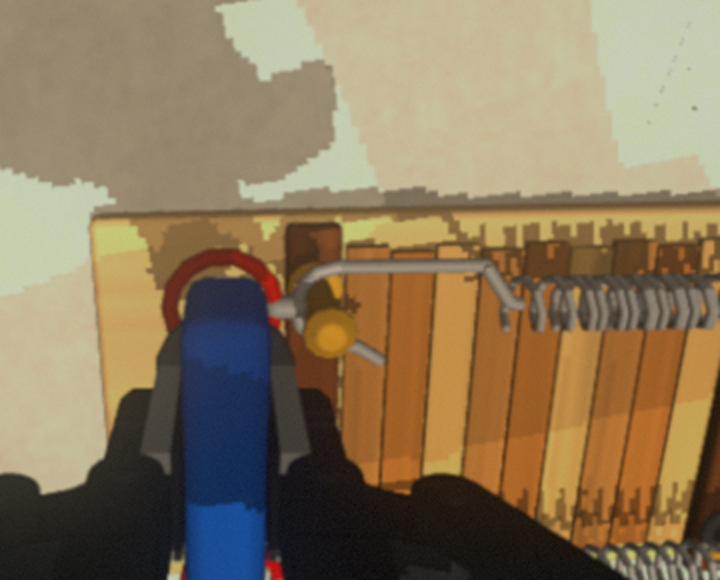

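The hook's bend is on the post at (325,308), and the ring (centre ≈(223,300)) hangs loose around the pin. I'll lift and carry the puller back.

Request:
move_arm(
  steps=[0,0,2,0,0,0,0,5,0,0,0,0,9,0,0,0,0,12,0,0,-8.8,44.8,12,0,0,-8.8,44.8,12,0,0,-8.8,44.8,12,0,0,-8.8,44.8,12,0,0,-8.8,44.8,12,0,0,-8.8,44.8,12,0,0,-8.8,44.8,12,0,0,-8.8,44.8,12,0,0,-8.8,44.8,12,0,0,-8.8,44.8,12,0,0,-8.8,44.8,8,0,0,-8.8,44.8,4,0,0,-8.8,44.8,4,0,0,-8.8,44.8,4,0,0],
)

```text
time: 12.25
position: [446.2, 318.7, 309.1]
ee_rot: [-179.9, 0.0, 170.2]
ft_force: [0.5, 0.2, 0.3]
finger_gap: 0.174
grasp_force: 59.5
```

Request:
move_arm(
  steps=[0,0,-1.5,0,0,0,0,-3,0,0,0,0,-4.2,0,0,0,0,-5.2,0,0,0,0,-5.7,0,0,0,0,-5.9,0,0,0,0,-5.9,0,0,0,0,-5.9,0,0],
)

```text
time: 13.05
position: [445.8, 319.2, 250.2]
ee_rot: [180.0, 0.0, 170.2]
ft_force: [0.2, -0.4, -0.9]
finger_gap: 0.176
grasp_force: 59.6
```

Request:
move_arm(
  steps=[0,0,-0.1,0,0,0,0,-0.2,0,0,0,0,-0.2,0,0,0,0,-0.2,0,3,0,0,-0.2,0,8.5,0,0,-0.2,0,8.5,0,0,-0.2,0,8.5,0,0,-0.2,0,8.5,0,0,-0.2,0,8.5,0,0,-0.2,0,8.5,0,0,3,0,8.5,0,0,7,0,8.5,0,0,11,0,8.5,7,0,14,0,8.5,7,0,14,0,8.5,7,0,14,0,8.5,7,0,14,0,8.5],
)

```text
time: 14.75
position: [515.6, 318.6, 389.0]
ee_rot: [-180.0, -0.1, 170.1]
ft_force: [-1.1, 0.3, -0.5]
finger_gap: 0.996
grasp_force: 0.0
```

Run:
```python
from h import *
s=robot.get_state();w=robot.camera_info('wrist');im=robot.get_image('wrist')[:,:,::-1]
t=robot.get_image('top')[:,:,::-1];c=robot.get_image('scene')[:,:,::-1]
print(s['time'],s['position'],s['ft_force'])
for d in robot.silhouettes('wrist','puller_grip'):
    ys,xs=np.nonzero(d['pixels']);r=cv2.minAreaRect(np.c_[xs,ys].astype(np.int32));print(d['score'],len(xs),atz(w,r[0],104).round(1))
b=cv2.resize(t[155:230,330:430],(400,300),interpolation=2);e=cv2.resize(c[145:220,305:405],(400,300),interpolation=2)
f=cv2.resize(im[:210,140:420],(400,300));g=cv2.resize(c[205:280,230:330],(400,300),interpolation=2)
cv2.imwrite('pics/fin.png',np.vstack([np.hstack([b,e]),np.hstack([f,g])]))
```

```text
14.75 [515.58869196 318.63134644 389.02668257] [-1.07339386  0.33151134 -0.53116296]
0.97 795 [583.3 510.8 104. ]
0.75 2676 [445.7 320.6 104. ]
0.27 2937 [443.6 320.  104. ]
```

View pics/fin.png

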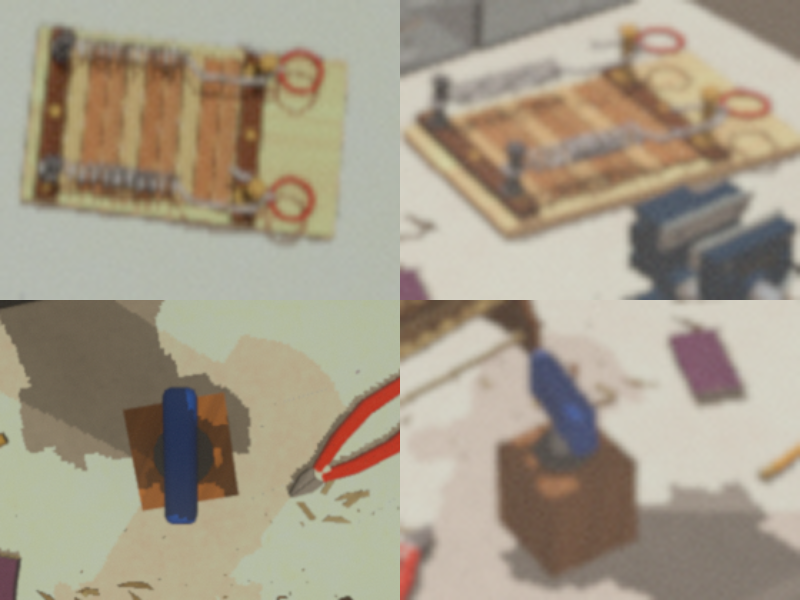

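Both springs now look the same and hooked: the upper panels show the second ring past its post, like its twin. The puller stands upright in its stand in the lower panels, at world (445,320), and the gripper is clear of everything.

```bash
python3 -c "
from cell import robot
print(robot.job_done())"
```

```text
the job is handed in; nothing more can be done
None
```

I hooked the free spring on its post and put the puller back upright in its stand. The job is handed in at about 15 s of the 51 s allowed; `job_done()` returned no verdict, but the final pictures showed both in place.

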